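# Set the trimming jig's fence to the mark and slide the mould up to it

### The arm

A 7-joint arm with a two-finger parallel gripper is mounted at the origin on a cart in front of the work surface, level with it; the furniture and walls round the work are solid. World frame = base frame: x ahead of the robot, y to its left, z up, the work surface at z = 0. Lengths are in m, angles in rad, forces in N, time in s.
With the tool pointing down it reaches from about 0.35 to 0.9 m from the base axis. Payload 8.1 kg.
Tool frame: the origin (TCP) lies between the finger pads; the fingertips stand ahead of it and the grasp point (between the pads) is the TCP (arm.nose_length is the z of the fingertips in the tool frame, in m); z points along the fingers, y is the line along which they close (so a half turn about z gives the same grasp; the last joint's range is limited). The gripper opens to 92 mm and grips with 3 to 60 N. Pads are 19 mm wide; open, the fingers measure 130 mm over their backs; the gripper's body (75 mm by 190 mm) begins 47 mm behind the grasp point.
Start: joints at [1.058, 0.434, 0.025, 1.573, -0.012, 1.134, -0.075], TCP at [0.249, -0.573, 0.246] pointing down, gripper open.
Joint ranges: [-2.62, 2.62], [-0.44, 2.09], [-1.27, 1.32], [0.08, 2.57], [-1.32, 4.46], [0.12, 2], [-2.74, 2.74]. Speed limits (rad/s): [2.22, 2.22, 3.01, 3.01, 3.14, 3.14, 3.14].

### API

Orientations are given as a rotation vector (axis times angle).
In Python, from cell import sensors, optics, arm gives the robot as it stands.
- The arm moves only by the tool arm_command, never from a script. Its argument "deltas" is one flat list of numbers, 7 for each row, row after row: the turn, a rotation vector about the world's x, y, z as a fraction of full scale, then the shift along the world's x, y, z as a fraction of full scale, then the finger opening in mm, from 0 to 91.8. In form: [wx, wy, wz, dx, dy, dz, fingers, wx, wy, wz, dx, dy, dz, fingers, ...]. A call has 1 to 20 rows; each row is the pose to reach, as a shift and turn from the pose commanded when the call began; what a row does not reach only later rows make up. Full scale, the value 1, is 1 m for a shift and 90 degrees for a turn. A row lasts 1/10 s, in which the tool goes at most 50 mm and 8.59 degrees, less where a joint would pass 70% of its speed; a pose out of reach is approached as far as the arm can. A call with a number of a shift or a turn outside -1 to 1 is refused whole. A call with a gripper value outside its range is refused whole. The fingers move at their own pace and stop on an object; "force" is the grip in N (left out, the last holds). Time passes only in rows, so rows that repeat a pose let the fingers close. It gives the time, the measured TCP pose, the force, the opening and the grip force at its end, in the units of the state.
- sensors.observe(): the state, without advancing time (a new reading comes with each control period).
- optics.get_image(name): name is "scene" or "top"; returns the picture (384x512x3 uint8, blue, green, red); there is no depth.
- optics.calibration(name): a dict with "camera_matrix" (3x3 intrinsics, pixels), "D" ([k1, k2, p1, p2, k3] as OpenCV has them; the pictures are not rectified), "rvec" (rotation vector, rad) and "tvec" (3), from world to camera coordinates, as OpenCV has them. Camera axes: x right, y down, z forward; pixel columns grow to the right and rows downward; lengths in m; the calibration is good to about 2 mm. A picture is of the moment at which its call begins. calibration takes no time and is no camera call.
- arm.sign_off(): hands the job in; it is judged then, once.
The state is a dict: "clock": time; "joints": joint angles; "dq": joint speeds; "joint_efforts": joint torques, N m; "position": TCP position; "ee_rot": TCP orientation; "force": force on the tool from outside, world axes, zero at the start; "ft_torque": the same for the moment, N m; "width": opening from 0.0 (shut) to 1.0 (fully open); "gripper_force": force on a finger pad.
Only numpy, scipy, OpenCV 4.12 (cv2) and the standard library are available. Lean on these libraries where they do the work, as an engineer would, in place of code of your own. Each camera call takes 0.05 s, during which the arm holds its last target. There are 200 camera calls.

### The job

Get the trimming jig ready: turn the handwheel by its crank peg until the fence's pointer stands in line with the brass mark, then swing the lock lever across to its other end, and finally slide the tile mould that lies on the board up flush against the fence. Move the fence by its handwheel only, do not shift the brass mark, keep the mould on the board, leave the fence on the mark, and leave the other things round the jig where they are.

Things in the scene. Friction and masses are not known exactly. Their poses are not given: they have to be found in the camera images.
- jig: Trimming jig, fixed to the table: plywood board 160 (x) x 380 (y) x 15 mm, reaching from y = -175 to +205 mm of its origin, which lies on the table under the board (board top at z = 15 mm). In its frame +y is the way the fence moves when the handwheel is turned counter-clockwise (from above), +x points to the rule at the back. A thin dark line across the board at y = -75 mm is only a cutting slot.
- fence: Aluminium fence that slides along the jig's y, always parallel to the jig's axes, driven by the handwheel: 10 mm per radian, +y for counter-clockwise. Upright plate 72 mm (its x from -25 to +47 mm) x 10 mm thick x 34 mm high; origin 1 mm above the board in the middle of the plate's thickness, so the face the mould is to meet lies at its y = -5 mm. Friction holds it against up to about 12 N along y, locked or not; a harder shove drives it off the mark.
- pointer_tip (a point): Tip of the dark pointer on top of the fence, at its back end, 39 mm above the board; it points to the jig's +x at the rule.
- mark_tip (a point): Tip of the brass mark, a rider with a small round stud that sits on the rule at the back of the jig; its tongue is 5 mm broad along the jig's y and points to the jig's -x at the pointer. The pointer is in line when both tips have the same y in the jig's frame, the pointer within the breadth of the tongue. At the start the mark is 14 to 42 mm further to +y than the pointer. It could be pushed along by about 12 N: leave it.
- handwheel (a joint): Turn of the handwheel in rad, counter-clockwise from above positive; a dark steel disc of 96 mm diameter, its upper side 58 mm over the table, on a gearbox at the +y end of the jig. Range -0.8 to 5.2. Stiff (0.12 N m, about 3.5 N at the peg); it stays where it is left.
- crank_peg (a point): On the upright crank peg of the handwheel (aluminium, 12 mm diameter, standing 34 mm above the disc), half-way up; the peg stands 36 mm from the wheel's axis and turns with the wheel. It can be pushed sideways with shut fingertips.
- wheel_axis (a point): Handwheel's vertical axis at the disc's upper side; a hub of 28 mm diameter rises 8 mm there.
- lock_lever (a joint): Turn of the lock lever in rad: 0 open (start), 1.0 at the stop (locked); positive is clockwise from above, which carries the lever's knob to the jig's +y. It stays where it is left; about 2 N at the knob moves it.
- lever_knob (a point): Middle of the black upright knob (20 mm diameter, 27 mm high, its top 75 mm above the table) at the end of the lock lever, 78 mm from the lever's pivot; at the start it is towards the jig's -x from the pivot and a little to -y.
- lever_pivot (a point): Vertical pivot of the lock lever, on the small guide block between fence and handwheel.
- tile_centre (a point): Centre of the grey plaster tile mould that lies loose on the jig's board, 61 (its x) x 76 (its y) x 28 mm high, 250 g; its centre is 14 mm above its underside. It starts on the -y side of the fence, its own y roughly along the jig's y; its +y end face is to meet the fence, so its centre is then 43 mm from the fence's origin in y.
- spare_mould: A like tile mould standing on the table behind the jig: a bystander. Origin at its underside.
- cup: White water cup, 69 mm diameter, 64 mm high, on the table behind the jig: a bystander. Origin at its underside.
- stamp: Turned wooden stamp, 26 mm diameter, 54 mm high, standing on the table behind the jig: a bystander. Origin at its underside.
- brush: Brush, 198 mm long, 11 mm thick, lying on the table in front of the jig: a bystander. Origin at its underside.
There are look-alikes about, which are no part of the job. Leave any red look-alike of the part that bears tile_centre alone.

How it is judged:
By the outcome, as a careful person would: the job done as asked, in the order asked, and still so for the second after the job is handed in, with the robot touching nothing.
It also fails if it takes over 61 s, if anything falls off the work surface, if the arm or the gripper's body presses on something with over 40 N, if the wrist force passes 120 N, or if a joint passes its speed limit or range.

## Working session

There is one attempt and no reset: what is moved stays moved. The work goes in short steps, Python scripts to look and compute and a tool call to move; the robot and the scene stay as the last step left them, time stands still between calls to the robot, and variables do not carry over. Pictures are saved under pics/ and viewed, at most 12 in all, crops included, and the job is handed in when it is done.

Besides the shell and the picture viewer there is one more tool, called after "Emit:" by a JSON object that holds its "op" and its "data", one argument or row to a line. arm_command: Moves the arm, as the interface text tells. Its arguments: {"type":"object","properties":{"deltas":{"type":"array","items":{"type":"number"}},"force":{"type":"number"}},"required":["deltas"]}

```bash
mkdir -p pics; ls; python3 - <<'E'
from cell import sensors, optics, arm
import cv2
s=sensors.observe();print(s, arm.nose_length)
for n in("scene","top"):
    cv2.imwrite(f"pics/{n}0.png",optics.get_image(n)); print(n,optics.calibration(n))
E
```

```text
pics
{'clock': 0.0, 'joints': array([ 1.05838785,  0.43524687,  0.02495365,  1.57408595, -0.01162074,
        1.13400441, -0.07507133]), 'dq': array([ 7.90168345e-05, -1.34923937e-04, -5.15341588e-04, -3.84342692e-04,
        3.22771049e-04, -1.10951284e-04,  2.63750644e-04]), 'joint_efforts': array([-3.44534385e-05, -6.67844796e+01,  9.84750912e-01, -3.14457464e+01,
       -6.04730565e-02,  4.31915629e-02,  1.73208823e-04]), 'position': array([ 0.2487956 , -0.57282165,  0.2449342 ]), 'ee_rot': array([-3.07437674e+00, -6.38868031e-01,  6.91865374e-04]), 'force': array([ 0.93807835,  0.93781303, -0.60382542]), 'ft_torque': array([-0.00638626, -0.04655772,  0.00753179]), 'gripper_force': 0.0, 'width': 0.9979290777361707} 0.019
scene {'camera_matrix': array([[417.48133929,   0.        , 262.20825835],
       [  0.        , 417.48133929, 181.19238482],
       [  0.        ,   0.        ,   1.        ]]), 'D': array([0.00608526, 0.        , 0.        , 0.        , 0.        ]), 'rvec': array([ 1.08950886, -2.3240831 ,  1.11541077]), 'tvec': array([0.4820331 , 0.29548754, 0.7513167 ])}
top {'camera_matrix': array([[360.66325709,   0.        , 254.60710854],
       [  0.        , 360.66325709, 196.04679805],
       [  0.        ,   0.        ,   1.        ]]), 'D': array([-0.11344451,  0.        ,  0.        ,  0.        ,  0.        ]), 'rvec': array([ 2.11062501, -2.12786931,  0.14110504]), 'tvec': array([0.17263593, 0.58705386, 0.87410305])}
```

View pics/scene0.png

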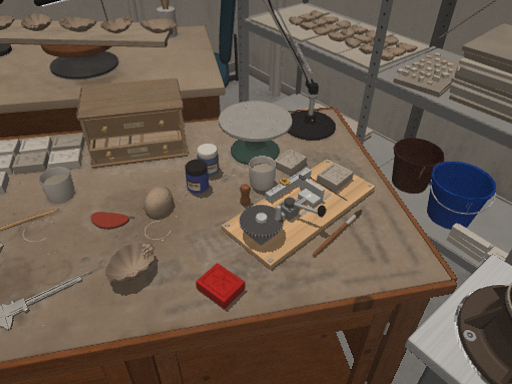

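View pics/top0.png

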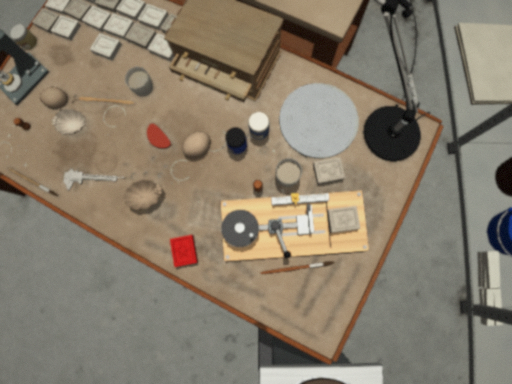

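The top view shows the jig at about columns 220-368, rows 192-262. The handwheel is at (240,229), the lever knob at (287,254) and the brass mark at (296,198). There are three mould candidates: grey on the board (344,219), grey on the table behind (329,171, the spare), and red (184,251, the look-alike). The one on the board is the one meant. I'll confirm it in an enlarged crop.

```bash
python3 - <<'E'
import cv2,numpy as np
a=cv2.imread("pics/top0.png")[182:272,212:377]; b=cv2.imread("pics/scene0.png")[145:270,215:380]
a=cv2.resize(a,(792,432),interpolation=cv2.INTER_CUBIC)
cv2.imwrite("pics/topc.png",a)
cv2.imwrite("pics/scenec.png",cv2.resize(b,(792,600),interpolation=cv2.INTER_CUBIC))
E
```

```text
(no output)
```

View pics/topc.png

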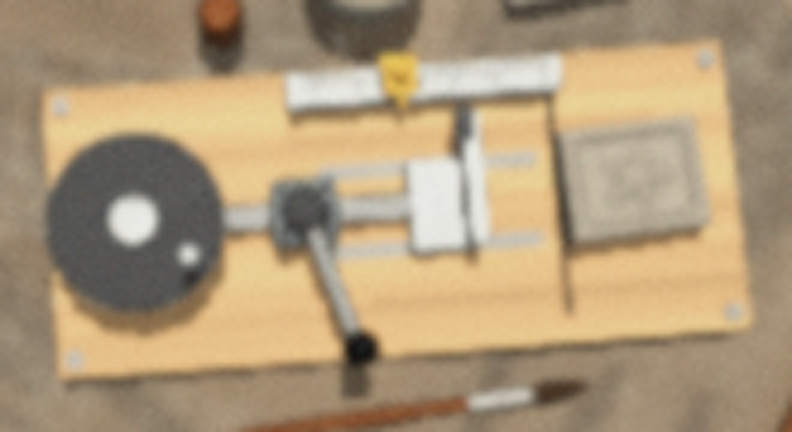

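View pics/scenec.png

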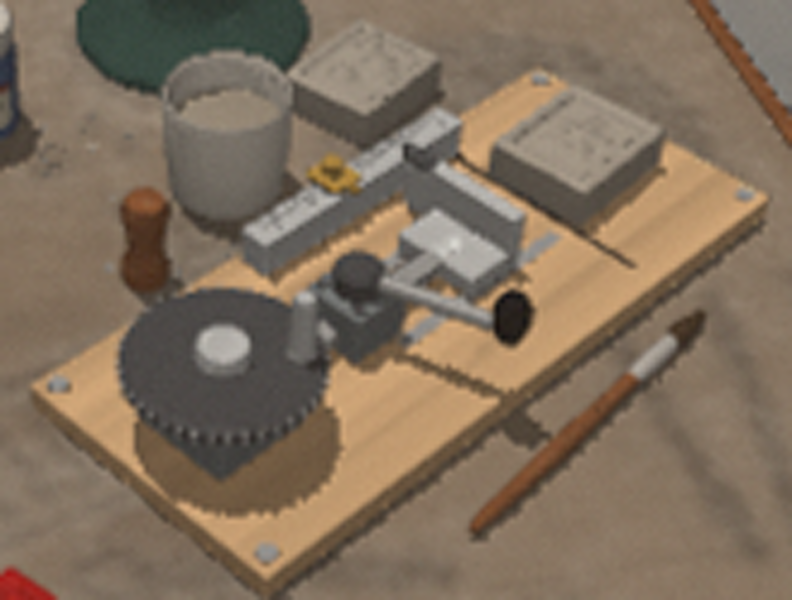

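The crops confirm the grey tile on the board, in the top crop at (632,180). The hub is at (133,220), the peg top at (188,254), the knob at (360,347) and the lever pivot at (303,208). The pointer tip is at about (463,108) and the mark tip at about (402,110).

```bash
cat > h.py <<'E'
import cv2,numpy as np
from cell import sensors,optics,arm
def ray(n,uv,z):
    c=optics.calibration(n);R=cv2.Rodrigues(c["rvec"])[0];t=c["tvec"]
    p=cv2.undistortPoints(np.array(uv,float).reshape(-1,1,2),c["camera_matrix"],c["D"]).reshape(-1,2)
    d=np.c_[p,np.ones(len(p))]@R; o=-R.T@t
    return o+d*((np.asarray(z)-o[2])/d[:,2])[:,None]
def proj(n,P):
    c=optics.calibration(n);return cv2.projectPoints(np.array(P,float).reshape(-1,1,3),c["rvec"],c["tvec"],c["camera_matrix"],c["D"])[0].reshape(-1,2)
def crop(uv,x0,y0,k=4.8): return (np.array(uv,float)+.5)/k-.5+[x0,y0]
E
python3 - <<'E'
from h import *
np.set_printoptions(precision=4,suppress=True)
def top(uv,z): uv=np.array(uv).reshape(-1,2); return ray("top",crop(uv,212,182),np.full(len(uv),z))
def sc(uv,z): uv=np.array(uv).reshape(-1,2); return ray("scene",crop(uv,215,145),np.full(len(uv),z))
B=top([(43,90),(720,42),(748,328),(63,380)],.015); Bs=sc([(33,388),(540,68),(768,200),(265,585)],.015)
print(B);print(Bs)
for C in(B,Bs):
    ey=(C[0]+C[3]-C[1]-C[2])[:2];ex=(C[0]+C[1]-C[2]-C[3])[:2]
    yw=np.degrees(np.arctan2(-ey[0],ey[1])),np.degrees(np.arctan2(ex[1],ex[0]))
    print("yaw",yw,"len",np.linalg.norm(ey)/2,np.linalg.norm(ex)/2)
m=(B.mean(0)+Bs.mean(0))/2
a=np.radians(2.0)
pts={"hub":((133,220),.066,(222,345)),"peg":((188,254),.092,(306,298)),"knobtop":((360,347),.075,(514,310)),"pivot":((303,208),.07,(358,270)),
"ptr":((463,108),.054,(412,148)),"mark":((402,112),.054,(352,190))}
for C,nm in((B,"top"),(Bs,"sc")):
    ey=(C[0]+C[3]-C[1]-C[2])[:2];ey/=np.linalg.norm(ey);ex=np.array([ey[1],-ey[0]]);o=C.mean(0)[:2]-ey*.015
    print(nm,"origin",o,"ey",ey)
    f=(lambda p:top(p[0],p[1])) if nm=="top" else (lambda p:sc(p[2],p[1]))
    for k,p in pts.items():
        w=f(p)[0]; print(k,w,"jig",(w[:2]-o)@ex,(w[:2]-o)@ey)
    T=top([(556,132),(697,120),(707,232),(572,244)],.043) if nm=="top" else sc([(572,85),(665,137),(588,190),(492,150)],.043)
    print("tile",T[:,:2].tolist(),T.mean(0),[( (t[:2]-o)@ex,(t[:2]-o)@ey) for t in T])
E
```

```text
[[ 0.5839  0.2603  0.015 ]
 [ 0.6069 -0.1177  0.015 ]
 [ 0.4485 -0.1253  0.015 ]
 [ 0.4241  0.248   0.015 ]]
[[ 0.5813  0.2602  0.015 ]
 [ 0.6061 -0.1173  0.015 ]
 [ 0.4485 -0.1246  0.015 ]
 [ 0.4234  0.2528  0.015 ]]
yaw (np.float64(3.6126656075504853), np.float64(3.5648263686720454)) len 0.3764154930449156 0.15941864294502697
yaw (np.float64(3.776063157350736), np.float64(2.663437541171687)) len 0.3782879388903934 0.15791400021084395
top origin [0.5168 0.0514] ey [-0.063  0.998]
hub [0.507 0.206 0.066] jig -7.072701430866069e-05 0.15495377274278294
peg [0.4876 0.1763 0.092 ] jig -0.02132398563846948 0.1265084206067055
knobtop [0.4407 0.0898 0.075 ] jig -0.07360056320862475 0.04312236562469262
pivot [0.5122 0.1177 0.07  ] jig -0.00047480942826012574 0.06647275860495422
ptr [0.5658 0.0318 0.054 ] jig 0.04762348283017795 -0.02266439338685363
mark [0.564  0.0642 0.054 ] jig 0.047878993232187826 0.009780399316922305
tile [[0.5538223860717149, -0.019026690166846244], [0.5594199669827999, -0.0953901595501293], [0.4992314764223744, -0.09786923994229071], [0.4938230018336873, -0.02541643661
[... 592 characters left out ...]
9 0.1282 0.07  ] jig -0.007910603642921019 0.07602003207533535
ptr [0.5662 0.0292 0.054 ] jig 0.04868162300460818 -0.026887105717485073
mark [0.5608 0.0765 0.054 ] jig 0.046469604454207725 0.020617503684411533
tile [[0.5602139040143503, -0.0883989608659006], [0.4980679991750422, -0.09250101072339412], [0.49419424562920433, -0.027372623276442076], [0.5479922834971022, -0.01277029483792369]] [ 0.5251 -0.0553  0.043 ] [(np.float64(0.035005105900285126), np.float64(-0.14384786387418488)), (np.float64(-0.027276033308709192), np.float64(-0.14384826334654377)), (np.float64(-0.02685221461929872), np.float64(-0.07860615121264135)), (np.float64(0.027790697491049416), np.float64(-0.06757850276145731))]
```

Emit:
{"op": "arm_command", "data": {
  "deltas": [0,0,0.37,0.238,0.749,-0.08,30,0,0,0.37,0.238,0.749,-0.08,30,0,0,0.37,0.238,0.749,-0.08,30,0,0,0.37,0.238,0.749,-0.08,30,0,0,0.37,0.238,0.749,-0.08,30,0,0,0.37,0.238,0.749,-0.08,30,0,0,0.37,0.238,0.749,-0.08,30,0,0,0.37,0.238,0.749,-0.08,30,0,0,0.37,0.238,0.749,-0.08,30,0,0,0.37,0.238,0.749,-0.08,30,0,0,0.37,0.238,0.749,-0.08,30,0,0,0.37,0.238,0.749,-0.08,30,0,0,0.37,0.238,0.749,-0.08,30,0,0,0.37,0.238,0.749,-0.08,30,0,0,0.37,0.238,0.749,-0.08,30,0,0,0.37,0.238,0.749,-0.08,30,0,0,0.37,0.238,0.749,-0.08,30,0,0,0.37,0.238,0.749,-0.08,30]
}}

```text
clock: 1.9
position: [0.4865, 0.1763, 0.1651]
ee_rot: [-2.762, -1.496, 0.002]
force: [-0.4, -0.7, -0.8]
width: 0.325
gripper_force: 0.0
```

Emit:
{"op": "arm_command", "data": {
  "deltas": [0,0,0,0,0,-0.04,30,0,0,0,0,0,-0.082,30,0,0,0,0,0,-0.082,30,0,0,0,0,0,-0.082,5,0,0,0,0,0,-0.082,5,0,0,0,0,0,-0.082,5,0,0,0,0,0,-0.082,5],
  "force": 15
}}

```text
clock: 2.6
position: [0.4878, 0.1758, 0.0856]
ee_rot: [2.763, 1.493, 0.004]
force: [-1.5, -0.7, 8.9]
width: 0.13
gripper_force: 15.1
```

```bash
python3 - <<'E'
from h import *
im=optics.get_image("scene");s=sensors.observe();print(s["joints"].round(2),s["width"]*91.8,s["position"])
cv2.imwrite("pics/s1.png",cv2.resize(im[145:270,215:380],(792,600),interpolation=cv2.INTER_CUBIC))
# circle relative moves from peg 
c=np.array([.507,.2063]);p=s["position"][:2];r=p-c;print(np.linalg.norm(r),np.degrees(np.arctan2(r[1],r[0])))
ph=np.arctan2(r[1],r[0])
for k in range(1,31):
    q=ph+k*np.radians(6); d=.036*np.array([np.cos(q)-np.cos(ph),np.sin(q)-np.sin(ph)]);print(k,round(k*6/90,3),d.round(4))
E
```

```text
[-0.12  0.5  -0.44  1.98  0.32  0.72 -1.34] 12.246913224295177 [0.4877887  0.17579507 0.08558098]
0.03605030605327824 -122.20177529153679
1 0.067 [ 0.0033 -0.0018]
2 0.133 [ 0.0068 -0.0033]
3 0.2 [ 0.0104 -0.0044]
4 0.267 [ 0.014  -0.0052]
5 0.333 [ 0.0178 -0.0055]
6 0.4 [ 0.0216 -0.0055]
7 0.467 [ 0.0253 -0.005 ]
8 0.533 [ 0.029  -0.0042]
9 0.6 [ 0.0326 -0.003 ]
10 0.667 [ 0.036  -0.0014]
11 0.733 [0.0392 0.0005]
12 0.8 [0.0422 0.0028]
13 0.867 [0.045  0.0054]
14 0.933 [0.0475 0.0082]
15 1.0 [0.0496 0.0113]
16 1.067 [0.0515 0.0146]
17 1.133 [0.053 0.018]
18 1.2 [0.0541 0.0216]
19 1.267 [0.0548 0.0253]
20 1.333 [0.0552 0.0291]
21 1.4 [0.0551 0.0328]
22 1.467 [0.0547 0.0366]
23 1.533 [0.0538 0.0403]
24 1.6 [0.0526 0.0438]
25 1.667 [0.051  0.0473]
26 1.733 [0.0491 0.0505]
27 1.8 [0.0468 0.0535]
28 1.867 [0.0443 0.0563]
29 1.933 [0.0414 0.0588]
30 2.0 [0.0384 0.0609]
```

View pics/s1.png

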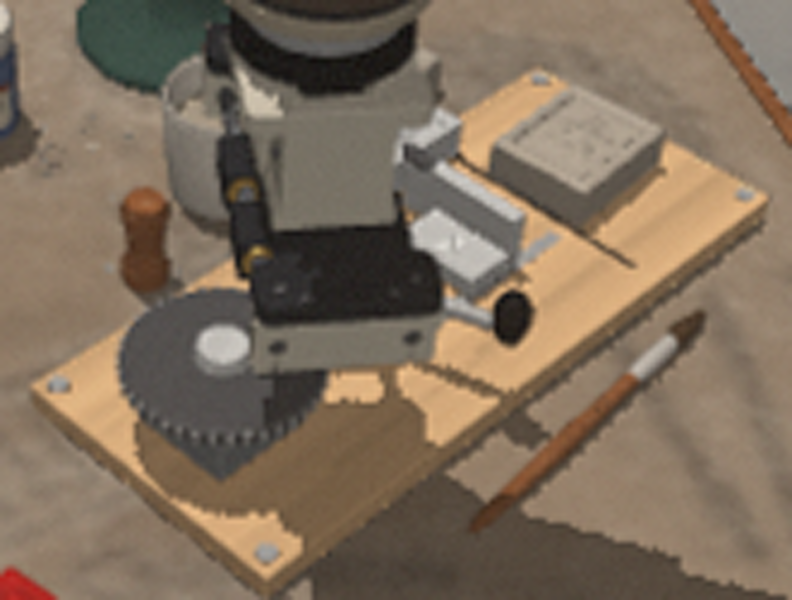

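The view shows the peg held between the fingers (crop about 300,350), width 12 mm. I'll turn it through the first 90°.

Emit:
{"op": "arm_command", "data": {
  "deltas": [0,0,0.067,0.0033,-0.0018,0,5,0,0,0.133,0.0068,-0.0033,0,5,0,0,0.2,0.0104,-0.0044,0,5,0,0,0.267,0.014,-0.0052,0,5,0,0,0.333,0.0178,-0.0055,0,5,0,0,0.4,0.0216,-0.0055,0,5,0,0,0.467,0.0253,-0.005,0,5,0,0,0.533,0.029,-0.0042,0,5,0,0,0.6,0.0326,-0.003,0,5,0,0,0.667,0.036,-0.0014,0,5,0,0,0.733,0.0392,0.0005,0,5,0,0,0.8,0.0422,0.0028,0,5,0,0,0.867,0.045,0.0054,0,5,0,0,0.933,0.0475,0.0082,0,5,0,0,1.0,0.0496,0.0113,0,5]
}}

```text
clock: 4.15
position: [0.5374, 0.1865, 0.0856]
ee_rot: [0.892, 3.01, -0.001]
force: [-2.6, -2.1, 8.6]
width: 0.129
gripper_force: 15.1
```

Emit:
{"op": "arm_command", "data": {
  "deltas": [0,0,0.067,0.0019,0.0033,0,5,0,0,0.133,0.0034,0.0067,0,5,0,0,0.2,0.0045,0.0103,0,5,0,0,0.267,0.0052,0.014,0,5,0,0,0.333,0.0056,0.0178,0,5,0,0,0.4,0.0055,0.0215,0,5,0,0,0.467,0.0051,0.0253,0,5,0,0,0.533,0.0042,0.029,0,5,0,0,0.6,0.003,0.0325,0,5,0,0,0.667,0.0014,0.036,0,5,0,0,0.733,-0.0005,0.0392,0,5,0,0,0.8,-0.0028,0.0422,0,5,0,0,0.8,-0.0028,0.0422,0,5]
}}

```text
clock: 5.45
position: [0.5349, 0.229, 0.0856]
ee_rot: [-1.046, 2.96, -0.002]
force: [-0.5, -2.7, 9.5]
width: 0.129
gripper_force: 15.1
```

```bash
python3 - <<'E'
from h import *
a=optics.get_image("top")[180:240,265:345];b=optics.get_image("scene")[150:215,255:335]
k=7
f=lambda i:cv2.resize(i,(560,i.shape[0]*280//80*2//2),interpolation=cv2.INTER_CUBIC)
A=cv2.resize(a,None,fx=5,fy=5,interpolation=cv2.INTER_CUBIC);B=cv2.resize(b,None,fx=5,fy=5,interpolation=cv2.INTER_CUBIC)[:300]
cv2.imwrite("pics/c2.png",np.hstack([A,B]))
s=sensors.observe();print(s["joints"].round(2),s["position"])
E
```

```text
[ 0.2   0.83 -1.1   1.79  0.84  1.08  1.03] [0.53495976 0.22892187 0.0856395 ]
```

View pics/c2.png

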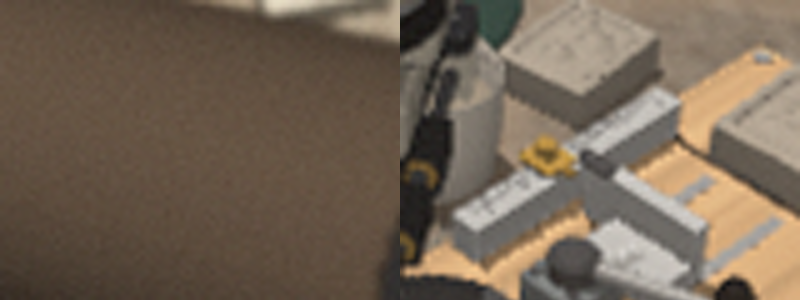

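The top view is blocked by the arm. The scene view shows the pointer close to the mark (right half, pointer about (585,158), tongue tip about (572,177)), but a little short. I'll enlarge the scene view.

```bash
python3 - <<'E'
from h import *
b=optics.get_image("scene")[168:198,272:307];c=cv2.imread("pics/scene0.png")[168:198,272:317];t=cv2.imread("pics/top0.png")[190:220,285:317]
g=lambda i,k:cv2.resize(i,None,fx=k,fy=k,interpolation=cv2.INTER_CUBIC)
cv2.imwrite("pics/c3.png",np.hstack([g(b,10),g(t,10)])) # 350 + 320
# jig grid model: pixel shift per mm in jig y, and x direction, at pointer tip height
ey=np.array([-.0645,.9979]);ex=np.array([ey[1],-ey[0]]);o=np.array([.5163,.0521])
w=lambda x,y,z:[*(o+x*ex+y*ey),z]
for y in(.005,.0075,.010,.0125): print(y,[((proj("scene",w(x,y,z))[0]-[272,168]+.5)*10-.5).round(0) .tolist() for x,z in((.047,.054),(.047,.050),(-.025,.05))])
for y in(-.023,.010): print(y,((proj("top",w(.047,y,.054))[0]-[285,190]+.5)*10-.5+[350,0]).round())
E
```

```text
0.005 [[207.0, 135.0], [206.0, 148.0], [432.0, 292.0]]
0.0075 [[200.0, 140.0], [199.0, 152.0], [425.0, 297.0]]
0.01 [[193.0, 144.0], [192.0, 157.0], [418.0, 302.0]]
0.0125 [[186.0, 148.0], [185.0, 161.0], [411.0, 307.0]]
-0.023 [584. 150.]
0.01 [454. 160.]
```

View pics/c3.png

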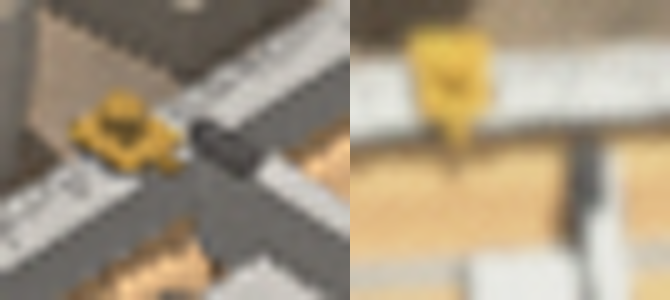

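The left half shows the pointer tip at about (197,130) and the tongue tip at about (177,165). The right half, from the start, shows a tip gap of about 128 px, or 32-33 mm. Travel so far is 28.3 mm, so I'll turn 24° more, let go, back away and check from the top.

Emit:
{"op": "arm_command", "data": {
  "deltas": [0,0,0.067,-0.0025,0.0028,0,5,0,0,0.133,-0.0054,0.0053,0,5,0,0,0.2,-0.0084,0.0074,0,5,0,0,0.267,-0.0118,0.0093,0,5,0,0,0.267,-0.0118,0.0093,0,5,0,0,0.267,-0.0118,0.0093,0,32,0,0,0.267,-0.0118,0.0093,0,32,0,0,0.267,-0.0118,0.0093,0.05,32,0,0,0.267,-0.0118,0.0093,0.1,32,0,0,0.267,-0.15,-0.1,0.1,32,0,0,0.267,-0.15,-0.1,0.1,32,0,0,0.267,-0.15,-0.1,0.1,32,0,0,0.267,-0.15,-0.1,0.1,32,0,0,0.267,-0.15,-0.1,0.1,32]
}}

```text
clock: 7.0
position: [0.3811, 0.1261, 0.1835]
ee_rot: [1.633, -2.68, 0.007]
force: [-0.3, -0.2, 0.5]
width: 0.344
gripper_force: 0.0
```

```bash
python3 - <<'E'
from h import *
t=optics.get_image("top");cv2.imwrite("pics/top4f.png",t);s=optics.get_image("scene");cv2.imwrite("pics/scene4f.png",s)
g=lambda i,k:cv2.resize(i,None,fx=k,fy=k,interpolation=cv2.INTER_CUBIC)
cv2.imwrite("pics/c4.png",np.hstack([g(t[185:245,275:330],7),g(s[168:228,265:320],7)])) 
print(sensors.observe()["joints"].round(2))
c=optics.calibration("top");R=cv2.Rodrigues(c["rvec"])[0];print(-R.T@c["tvec"])
E
```

```text
[ 0.55  0.41 -1.25  2.09  0.48  0.97  1.71]
[0.43507875 0.13765844 0.96449374]
```

View pics/c4.png

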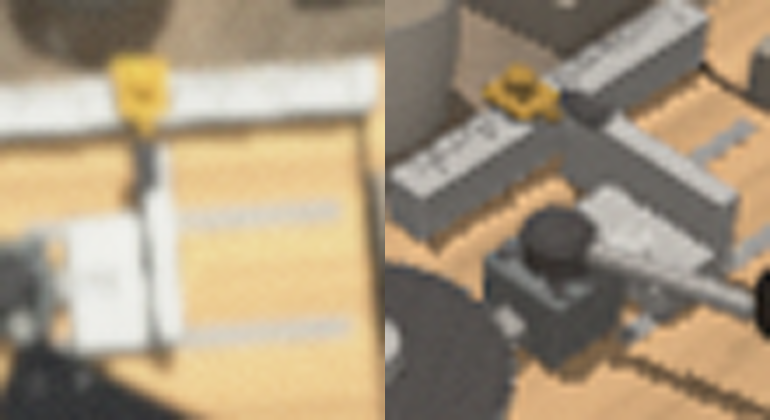

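The top half shows the tongue tip at (145,130) and the pointer tip at (147,143), in line along the fence direction to within about 1 mm. I'll check this by numeric centroids and plan the lever push.

```bash
python3 - <<'E'
from h import *
t=cv2.imread("pics/top4f.png").astype(float)
ey=np.array([-.0645,.9979]);ex=np.array([ey[1],-ey[0]]);o=np.array([.5163,.0521])
sub=t[188:222,285:312]
yy,xx=np.mgrid[188:222,285:312]
sat=sub.max(2)-sub.min(2); 
J=lambda u,v,z:(lambda w:((w-o)@ex*1e3,(w-o)@ey*1e3))(ray("top",[(u,v)],[z])[0][:2])
for r in range(190,214):
    row=t[r,285:312];b,g,rr=row.T
    wb=np.clip(np.minimum(rr,g)-b-75,0,None)*(np.arange(285,312)<303)*(r<205); wd=np.clip(120-row.mean(1),0,None)*(r>202)
    m=lambda w:(w*np.arange(285,312)).sum()/w.sum() if w.sum()>20 else None
    a,d=m(wb),m(wd)
    print(r,a and [round(a,2),*np.round(J(a,r,.05),1)],d and [round(d,2),*np.round(J(d,r,.054),1)])
# lever: pivot->knob
kt=J(*crop((360,347),212,182),.075);print("knob",kt)
W=lambda x,y:(o+x*ex+y*ey).round(4)
for p in((-.074,.010),(-.072,.0965),(-.07,.1)):print(p,W(*p))
E
```

```text
190 None None
191 None None
192 None None
193 None None
194 [np.float64(294.39), np.float64(77.4), np.float64(8.6)] None
195 [np.float64(294.53), np.float64(74.7), np.float64(8.4)] None
196 [np.float64(294.61), np.float64(72.1), np.float64(8.5)] None
197 [np.float64(294.73), np.float64(69.5), np.float64(8.4)] None
198 [np.float64(294.67), np.float64(66.9), np.float64(8.8)] None
199 [np.float64(294.79), np.float64(64.3), np.float64(8.7)] None
200 [np.float64(294.8), np.float64(61.7), np.float64(8.9)] None
201 [np.float64(294.98), np.float64(59.1), np.float64(8.7)] None
202 None None
203 None [np.float64(296.77), np.float64(53.1), np.float64(4.9)]
204 None [np.float64(292.54), np.float64(51.3), np.float64(15.9)]
205 None [np.float64(294.57), np.float64(48.4), np.float64(11.0)]
206 None [np.float64(294.64), np.float64(45.8), np.float64(11.0)]
207 None [np.float64(294.95), np.float64(43.2), np.float64(10.4)]
208 None [np.float64(295.06), np.float64(40.6), np.float64(10.4)]
209 None [np.float64(295.28), np.float64(38.0), np.float64(10.0)]
210 None [np.float64(295.36), np.float64(35.4), np.float64(10.1)]
211 None [np.float64(294.53), np.float64(33.0), np.float64(12.4)]
212 None None
213 None None
knob (np.float64(-73.05540352421426), np.float64(42.48062667377142))
(-0.074, 0.01) [0.4418 0.0573]
(-0.072, 0.0965) [0.4382 0.1438]
(-0.07, 0.1) [0.44   0.1474]
```

```bash
python3 - <<'E'
import cv2
for n in("pics/top4f.png","pics/top0.png"):
    t=cv2.imread(n); x0=288 if "4f" in n else 302
    print(n,x0)
    for r in range(200,216): print(r,t[r,x0:x0+15].mean(1).round().astype(int), (t[r,x0:x0+15,2].astype(int)-t[r,x0:x0+15,0]) if r<206 else "")
E
```

```text
pics/top4f.png 288
200 [234 232 220 190 175 169 170 170 175 181 193 207 225 229 229] [  5   6  13  45 104 135 137 138 133 119  88  43  10   5   6]
201 [230 228 220 193 164 156 156 168 174 185 194 206 209 207 203] [  6   5   9  31  76 109 123 134 123  91  61  29  14   9  10]
202 [209 201 191 172 140 123 134 152 161 166 174 177 176 166 157] [  7   8  12  19  41  68  95 119 105  64  38  22  14  15  17]
203 [158 154 145 133 118 102 111 138 143 136 137 139 134 131 124] [13 18 15 24 31 45 68 99 93 63 41 34 37 41 40]
204 [128 123 116 112 109 104 107 121 125 126 131 131 133 136 138] [39 42 48 46 49 48 50 64 67 57 51 58 64 68 69]
205 [134 138 135 137 129 119 103 109 116 142 161 159 168 170 172] [68 73 70 70 67 53 34 31 34 37 43 62 79 82 82]
206 [169 170 171 171 160 132 108 105 118 160 194 190 191 194 196] 
207 [194 194 193 192 181 153 118 103 119 171 210 204 197 196 200] 
208 [198 200 199 199 187 159 120 100 119 171 205 202 195 198 198] 
209 [195 196 194 193 187 160 125 102 113 165 203 199 191 190 191] 
210 [191 192 190 187 174 152 121 104 111 164 203 199 189 190 191] 
211 [191 192 188 183 16
[... 961 characters left out ...]
 22 12 14 23 43 67 85 86 85 87]
206 [187 187 185 169 132 103  99 117 167 202 202 195 194 193 190] 
207 [191 191 189 170 131  97  96 117 169 202 201 191 191 189 187] 
208 [188 189 184 164 126  91  93 112 165 198 194 186 187 185 185] 
209 [186 182 179 157 122  95  92 111 164 198 190 180 182 183 183] 
210 [183 182 173 147 111  95 105 134 178 203 188 182 184 184 185] 
211 [184 182 169 139 105  96 128 173 205 209 189 185 184 185 186] 
212 [187 186 168 137 102  95 143 201 223 219 196 188 189 192 190] 
213 [190 187 178 147 115 103 149 210 228 222 204 196 194 193 197] 
214 [199 200 195 172 145 122 156 211 230 224 210 199 196 194 195] 
215 [217 217 216 205 187 162 165 212 229 226 216 203 197 196 193]
```

Centroids put the pointer about 1.5 mm past the tongue's centre. That is inside the tongue but close to its edge, so I'll go back by 0.13 rad.

Emit:
{"op": "arm_command", "data": {
  "deltas": [0,0,0,0.138,0.109,0,32,0,0,0,0.138,0.109,0,32,0,0,0,0.138,0.109,0,32,0,0,0,0.138,0.109,0,32,0,0,0,0.138,0.109,0,32,0,0,0,0.138,0.109,-0.05,32,0,0,0,0.138,0.109,-0.1,32,0,0,0,0.138,0.109,-0.1,32,0,0,0,0.138,0.109,-0.1,5,0,0,0,0.138,0.109,-0.1,5,0,0,0,0.138,0.109,-0.1,5,0,0,0,0.138,0.109,-0.1,5,0,0,-0.042,0.1403,0.1079,-0.1,5,0,0,-0.083,0.1421,0.1066,-0.1,5,0,0,-0.083,0.1421,0.1066,-0.1,5]
}}

```text
clock: 8.6
position: [0.5262, 0.2362, 0.0844]
ee_rot: [-1.457, 2.782, 0.0]
force: [-0.2, 1.7, 0.8]
width: 0.125
gripper_force: 15.0
```

Emit:
{"op": "arm_command", "data": {
  "deltas": [0,0,0,0,0,0,32,0,0,0,0,0,0,32,0,0,0,0,0,0.05,32,0,0,0,0,0,0.1,32,0,0,-0.09,-0.05,-0.04,0.1,0,0,0,-0.18,-0.1,-0.08,0.1,0,0,0,-0.27,-0.142,-0.12,0.1,0,0,0,-0.36,-0.142,-0.16,0.1,0,0,0,-0.45,-0.142,-0.187,0.1,0,0,0,-0.54,-0.142,-0.187,0.1,0,0,0,-0.62,-0.142,-0.187,0.1,0]
}}

```text
clock: 9.7
position: [0.3834, 0.0463, 0.1838]
ee_rot: [-0.028, -3.141, 0.002]
force: [0.8, 0.5, -0.6]
width: 0.009
gripper_force: 0.0
```

```bash
python3 - <<'E'
from h import *
t=optics.get_image("top");cv2.imwrite("pics/top5.png",t)
for r in (201,202,203,207,208,209): print(r,t[r,288:303].mean(1).round().astype(int),t[r,288:303,2].astype(int)-t[r,288:303,0])
s=sensors.observe();print(s["joints"].round(2),s["position"],cv2.Rodrigues(s["ee_rot"])[0].round(3))
E
```

```text
201 [230 229 221 194 167 155 158 168 173 185 195 206 213 211 206] [  5   5  12  29  77 114 125 132 123  92  60  29  12   8   9]
202 [208 205 193 172 143 124 136 157 160 165 177 180 177 166 156] [  9   8  12  19  42  67  95 116 105  65  35  23  16  16  17]
203 [161 150 144 134 112 104 119 140 142 134 137 138 137 131 126] [14 16 19 26 31 42 69 96 89 57 39 35 38 39 41]
207 [193 195 197 195 195 180 142 110 113 156 197 202 199 199 204] [87 86 84 86 84 81 49 14  5  7 17 46 75 85 82]
208 [199 200 198 199 199 184 146 108 108 148 192 202 199 197 199] [87 86 89 88 85 85 55 18  4 11 19 47 76 87 86]
209 [194 194 197 195 192 178 139 105 102 134 182 202 199 196 193] [91 90 90 90 91 90 58 20  6  5 19 44 72 86 90]
[ 0.58  0.25 -0.96  2.14  0.27  0.88  1.01] [0.38358773 0.04746859 0.18391307] [[-1.     0.023  0.   ]
 [ 0.023  1.    -0.001]
 [-0.    -0.001 -1.   ]]
```

Pointer and tongue now coincide within about 0.5 mm (both at u≈295.0 at row 202). Next is the lever path.

```bash
python3 - <<'E'
from h import *
np.set_printoptions(suppress=True)
ey=np.array([-.0645,.9979]);ex=np.array([ey[1],-ey[0]]);o=np.array([.5163,.0521])
pv=o+.0*ex+.0665*ey; kn=o-.0735*ex+.0425*ey
a0=np.arctan2(*(kn-pv)[::-1]);print("ang0",np.degrees(a0)%360)
def tcp(th,gap):
    a=a0-th;r=np.array([np.cos(a),np.sin(a)]);t=np.array([r[1],-r[0]]) # cw tangent
    return pv+.080*r-(.0195+gap)*t
p0=tcp(0,.012);s=sensors.observe()["position"];print("start",p0,p0-s[:2],.075-s[2])
for i,(th,g) in enumerate([(0,.005),(0,0)]+[(.1*k,0) for k in range(1,11)]+[(1.02,0),(1.05,0)]):
    print(round(-np.degrees(th)/90,3),(tcp(th,g)-p0).round(4))
E
```

```text
ang0 201.7816558307941
start [0.4494111  0.05952366] [0.06582337 0.01205507] -0.1089130653674077
-0.0 [-0.0026  0.0065]
-0.0 [-0.0045  0.0111]
-0.064 [-0.0089  0.0181]
-0.127 [-0.0126  0.0254]
-0.191 [-0.0156  0.0331]
-0.255 [-0.0178  0.041 ]
-0.318 [-0.0192  0.0491]
-0.382 [-0.0197  0.0574]
-0.446 [-0.0195  0.0656]
-0.509 [-0.0184  0.0737]
-0.573 [-0.0165  0.0818]
-0.637 [-0.0138  0.0895]
-0.649 [-0.0132  0.0911]
-0.668 [-0.0122  0.0933]
```

Emit:
{"op": "arm_command", "data": {
  "deltas": [0,0,-0.093,0.066,0.012,0,0,0,0,-0.186,0.066,0.012,0,0,0,0,-0.279,0.066,0.012,0,0,0,0,-0.372,0.066,0.012,0,0,0,0,-0.465,0.066,0.012,0,0,0,0,-0.558,0.066,0.012,-0.03,0,0,0,-0.651,0.066,0.012,-0.05,0,0,0,-0.743,0.066,0.012,-0.08,0,0,0,-0.743,0.066,0.012,-0.109,0,0,0,-0.743,0.066,0.012,-0.109,0,0,0,-0.743,0.066,0.012,-0.109,0]
}}

```text
clock: 10.85
position: [0.4495, 0.0614, 0.0749]
ee_rot: [-1.736, -2.617, 0.001]
force: [-0.0, -0.2, -0.1]
width: 0.003
gripper_force: 0.0
```

Emit:
{"op": "arm_command", "data": {
  "deltas": [0,0,0,-0.0026,0.0065,0,0,0,0,0,-0.0045,0.0111,0,0,0,0,-0.064,-0.0089,0.0181,0,0,0,0,-0.127,-0.0126,0.0254,0,0,0,0,-0.191,-0.0156,0.0331,0,0,0,0,-0.255,-0.0178,0.041,0,0,0,0,-0.318,-0.0192,0.0491,0,0,0,0,-0.382,-0.0197,0.0574,0,0,0,0,-0.446,-0.0195,0.0656,0,0,0,0,-0.509,-0.0184,0.0737,0,0,0,0,-0.573,-0.0165,0.0818,0,0,0,0,-0.605,-0.0152,0.0856,0,0,0,0,-0.605,-0.0152,0.0856,0,0]
}}

```text
clock: 12.15
position: [0.435, 0.1474, 0.0756]
ee_rot: [2.744, 1.529, 0.003]
force: [-0.8, 1.1, 0.0]
width: 0.008
gripper_force: 0.0
```

Emit:
{"op": "arm_command", "data": {
  "deltas": [0,0,-0.016,0.0007,0.002,0,0,0,0,-0.032,0.0014,0.0039,0,0,0,0,-0.044,0.002,0.0055,0,0,0,0,-0.05,0.0023,0.0065,0,0,0,0,-0.05,0.0023,0.0065,0,0]
}}

```text
clock: 12.65
position: [0.435, 0.1494, 0.0746]
ee_rot: [2.802, 1.415, -0.009]
force: [-5.4, -11.3, 10.4]
width: 0.007
gripper_force: 6.5
```

Emit:
{"op": "arm_command", "data": {
  "deltas": [0,0,0,-0.008,-0.022,0,0,0,0,0,-0.008,-0.022,0.05,30,0,0,0,-0.008,-0.022,0.1,30,0,0,0.09,0.01,-0.06,0.1,30,0,0,0.18,0.03,-0.1,0.1,30,0,0,0.27,0.05,-0.14,0.1,30,0,0,0.36,0.07,-0.18,0.1,30,0,0,0.446,0.093,-0.22,0.1,30,0,0,0.446,0.093,-0.275,0.1,30,0,0,0.446,0.093,-0.275,0.1,30,0,0,0.446,0.093,-0.275,0.1,30]
}}

```text
clock: 13.75
position: [0.5296, -0.1241, 0.1746]
ee_rot: [-2.15, -2.29, 0.0]
force: [-0.5, 1.5, -0.2]
width: 0.33
gripper_force: 0.0
```

```bash
python3 - <<'E'
from h import *
t=optics.get_image("top");s=optics.get_image("scene")
g=lambda i,k:cv2.resize(i,None,fx=k,fy=k,interpolation=cv2.INTER_CUBIC)
cv2.imwrite("pics/c6.png",np.vstack([g(t[182:272,212:377],4)[:290],g(s[155:225,215:380],4)]))
for r in (201,202,203,207,208,209): print(r,t[r,288:303].mean(1).round().astype(int))
s=sensors.observe();R=cv2.Rodrigues(s["ee_rot"])[0];print(s["position"],R[:,1])
E
```

```text
201 [230 230 224 194 169 158 164 168 179 189 200 207 214 214 204]
202 [210 202 192 173 143 125 134 154 163 168 174 176 176 170 156]
203 [161 152 147 134 119 107 120 142 146 142 138 139 136 131 126]
207 [197 194 196 195 194 181 142 113 113 156 200 201 199 201 203]
208 [202 202 198 201 199 182 145 108 103 147 194 204 199 197 199]
209 [199 198 196 195 193 181 143 106 102 137 182 201 198 193 194]
[ 0.52992239 -0.12079743  0.17489435] [9.97687672e-01 6.79646040e-02 3.49918905e-04]
```

View pics/c6.png

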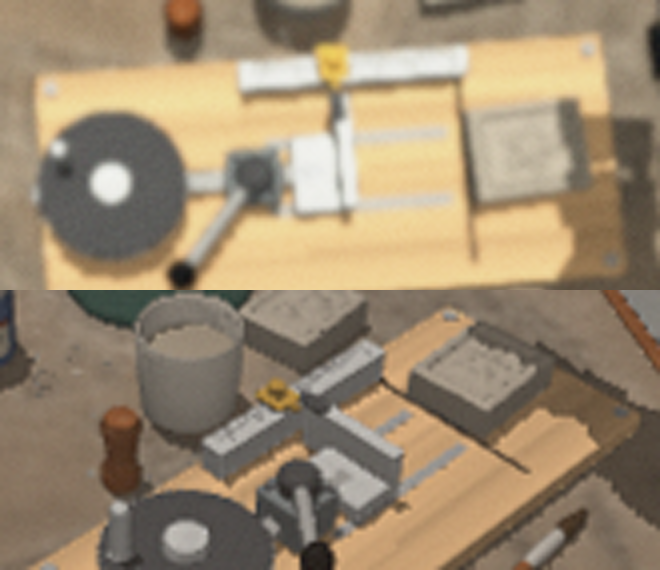

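The pictures show the lever knob swung across to the wheel side (top crop (182,274)), the pointer still on the tongue, and the tile undisturbed at (525,150). Now I'll descend behind the tile and push it.

Emit:
{"op": "arm_command", "data": {
  "deltas": [0,0,0,0,0,-0.045,30,0,0,0,0,0,-0.09,30,0,0,0,0,0,-0.12,30,0,0,0,0,0,-0.135,30,0,0,0,0,0,-0.135,30,0,0,0,-0.0005,0.008,-0.135,30,0,0,0,-0.001,0.014,-0.135,30,0,0,0,-0.0013,0.02,-0.135,30,0,0,0,-0.0019,0.028,-0.135,30,0,0,0,-0.0023,0.036,-0.135,30,0,0,0,-0.0028,0.044,-0.135,30,0,0,0,-0.0034,0.052,-0.135,30,0,0,0,-0.0039,0.06,-0.135,30,0,0,0,-0.0043,0.067,-0.135,30,0,0,0,-0.0047,0.073,-0.135,30,0,0,0,-0.005,0.078,-0.135,30,0,0,0,-0.0052,0.081,-0.135,30,0,0,0,-0.0052,0.081,-0.135,30]
}}

```text
clock: 15.65
position: [0.5246, -0.0402, 0.0396]
ee_rot: [-2.144, -2.295, -0.0]
force: [0.8, -0.6, 0.6]
width: 0.325
gripper_force: 0.0
```

```bash
python3 - <<'E'
from h import *
t=optics.get_image("top");s=optics.get_image("scene")
g=lambda i,k:cv2.resize(i,None,fx=k,fy=k,interpolation=cv2.INTER_CUBIC)
cv2.imwrite("pics/c7.png",np.hstack([g(t[185:245,275:355],5),g(s[155:215,265:345],5)]))
s=sensors.observe();print(s["position"],s["force"])
E
```

```text
[ 0.5245483  -0.04061053  0.0395608 ] [ 0.34762154 -0.48218446 -0.40549407]
```

View pics/c7.png

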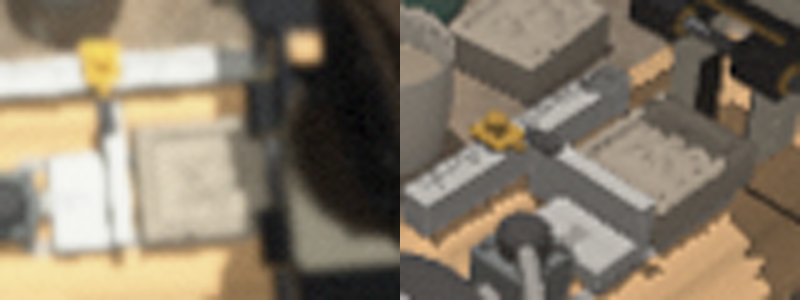

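Tile close to the fence, with a gap of a few mm in the top view (columns 128-138). I'll approach gently while watching the force.

Emit:
{"op": "arm_command", "data": {
  "deltas": [0,0,0,-0.0001,0.001,0,30,0,0,0,-0.0001,0.002,0,30,0,0,0,-0.0002,0.003,0,30,0,0,0,-0.0003,0.004,0,30,0,0,0,-0.0003,0.004,0,30]
}}

```text
clock: 16.25
position: [0.5245, -0.0369, 0.0397]
ee_rot: [-2.145, -2.295, -0.0]
force: [-0.6, -0.4, -0.9]
width: 0.331
gripper_force: 0.1
```

Emit:
{"op": "arm_command", "data": {
  "deltas": [0,0,0,-0.0001,0.001,0,30,0,0,0,-0.0001,0.002,0,30,0,0,0,-0.0001,0.002,0,30]
}}

```text
clock: 16.55
position: [0.5244, -0.0349, 0.0398]
ee_rot: [2.145, 2.295, 0.0]
force: [-0.2, 0.4, -0.1]
width: 0.328
gripper_force: 0.1
```

Emit:
{"op": "arm_command", "data": {
  "deltas": [0,0,0,-0.0001,0.001,0,30,0,0,0,-0.0001,0.002,0,30,0,0,0,-0.0001,0.002,0,30]
}}

```text
clock: 16.85
position: [0.5242, -0.0345, 0.0398]
ee_rot: [2.146, 2.293, -0.002]
force: [-0.8, -5.8, 0.3]
width: 0.327
gripper_force: 2.8
```

Emit:
{"op": "arm_command", "data": {
  "deltas": [0,0,0,-0.0001,0.001,0,30,0,0,0,-0.0001,0.0015,0,30,0,0,0,-0.0001,0.0015,0,30]
}}

```text
clock: 17.15
position: [0.5242, -0.0344, 0.0398]
ee_rot: [2.147, 2.291, -0.004]
force: [0.5, -10.0, 0.8]
width: 0.327
gripper_force: 5.0
```

Emit:
{"op": "arm_command", "data": {
  "deltas": [0,0,0,-0.0001,0.001,0,30,0,0,0,-0.0001,0.001,0,30,0,0,0,-0.0001,0.001,0,30]
}}

```text
clock: 17.45
position: [0.5241, -0.0342, 0.0398]
ee_rot: [2.148, 2.29, -0.004]
force: [-0.3, -12.3, 1.8]
width: 0.328
gripper_force: 6.2
```

Firm contact at about 12 N on the tool (less at the fence, because of the tile's friction), and the fence did not yield. I'll back off and check.

Emit:
{"op": "arm_command", "data": {
  "deltas": [0,0,0,0,-0.005,0,30,0,0,0,0.001,-0.02,0,30,0,0,0,0.002,-0.04,0,30,0,0,0,0.002,-0.04,0.05,30,0,0,0,0.002,-0.04,0.1,30,0,0,0,-0.04,-0.09,0.15,30,0,0,0,-0.08,-0.13,0.18,30,0,0,0,-0.12,-0.18,0.2,30,0,0,0,-0.12,-0.23,0.2,30,0,0,0,-0.12,-0.23,0.2,30]
}}

```text
clock: 18.45
position: [0.4041, -0.2591, 0.2402]
ee_rot: [2.143, 2.295, 0.001]
force: [0.8, -0.8, 1.1]
width: 0.331
gripper_force: 0.0
```

```bash
python3 - <<'E'
from h import *
t=optics.get_image("top");s=optics.get_image("scene")
g=lambda i,k:cv2.resize(i,None,fx=k,fy=k,interpolation=cv2.INTER_CUBIC)
cv2.imwrite("pics/c8.png",np.hstack([g(t[185:265,260:340],5),g(s[155:235,265:345],5)]))
for r in (201,202,203,207,208,209): print(r,t[r,288:303].mean(1).round().astype(int))
for r in (214,218,222,228,232): print(r,t[r,293:312].mean(1).round().astype(int))
E
```

```text
201 [223 220 209 181 157 147 150 159 166 173 187 195 201 200 193]
202 [197 192 183 165 129 117 123 145 153 153 166 169 166 153 147]
203 [151 143 136 126 108  98 109 130 134 128 128 127 124 123 115]
207 [185 187 187 186 185 170 131 103 102 146 186 187 189 191 192]
208 [189 192 191 191 189 172 130  99  98 133 178 190 186 187 188]
209 [186 185 184 187 183 166 127  94  92 126 168 185 187 180 182]
214 [153 122 138 188 223 230 223 192 172 166 167 175 178 178 179 176 177 176
 177]
218 [230 219 186 175 214 228 219 188 173 170 169 177 182 184 176 170 168 169
 170]
222 [231 230 213 188 212 230 224 206 182 169 164 173 183 184 182 177 171 168
 166]
228 [230 227 208 163 169 214 228 216 187 170 170 170 175 177 177 175 176 175
 169]
232 [227 227 224 202 179 200 215 208 185 166 155 150 148 144 140 140 137 130
 119]
```

View pics/c8.png

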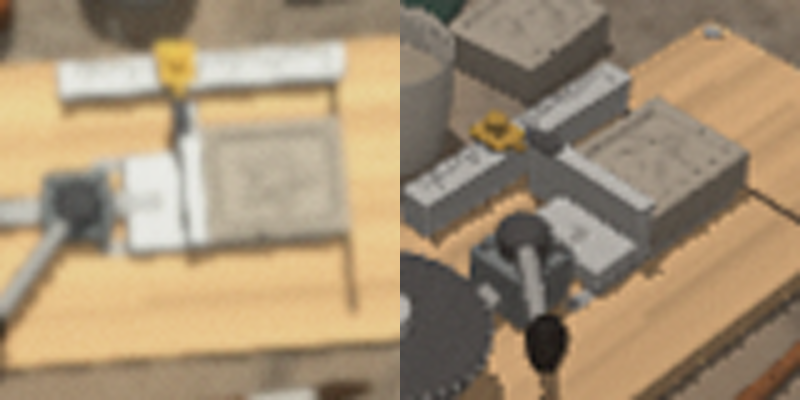

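The tile sits flush against the fence with no gap (top crop, column about 203). The pointer is still on the tongue at (180,105), and the lever is across.

```bash
python3 -c "
from cell import arm
print(arm.sign_off())"
```

```text
the job is handed in; nothing more can be done
None
```

The job is handed in after about 18.5 s on the robot's clock: the pointer is in line with the brass mark (about 0.5 mm by the top camera), the lock lever is across at its stop, and the mould is flush against the fence; the verdict wasn't shown.

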